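# Clip a sample tube on the orbital shaker and start it

### The arm

A 7-joint arm with a two-finger parallel gripper is mounted at the origin on a cart in front of the work surface, level with it; the furniture and walls round the work are solid. World frame = base frame: x ahead of the robot, y to its left, z up, the work surface at z = 0. Lengths are in m, angles in rad, forces in N, time in s.
With the tool pointing down it reaches from about 0.425 to 0.95 m from the base axis. Payload 4.7 kg.
Tool frame: the origin (TCP) lies on the centre line of the jaws, within the pads' length; the fingertips stand 22 mm ahead of it and the grasp point (between the pads) lies 3 mm ahead of it (bot.finger_overhang is the distance from the TCP to the fingertips, in m); z points along the fingers, x is the direction in which the jaws open and shut, and the axes are right-handed (so a half turn about z gives the same grasp; the last joint's range is limited). The gripper opens to 87 mm and grips with 3 to 60 N. Pads are 19 mm wide; open, the fingers measure 117 mm over their backs; the gripper's body (75 mm by 190 mm) begins 51 mm behind the grasp point.
Start: joints at [1.278, 0.469, -0.049, 1.532, 0.024, 1.141, -0.082], TCP at [0.176, -0.652, 0.245] pointing down, gripper open.
Joint ranges: [-2.59, 2.59], [-0.33, 1.99], [-1.39, 1.29], [0.1, 2.45], [-1.04, 4.18], [0.21, 1.99], [-2.66, 2.66]. Speed limits (rad/s): [2.57, 2.57, 3.14, 3.14, 3.14, 3.14, 3.14].

### API

Orientations are given as a unit quaternion [w, x, y, z].
In Python, from bench import state, grab_frame, finish_job, bot gives the robot as it stands. The module is installed in compiled form; this text tells all that it offers.
- The arm moves only by the tool arm_command, never from a script. Its argument "increments" is text: rows parted by semicolons, each of 5 numbers parted by spaces: the shift along the tool's x, y, z in m, then the turn about the tool's z in rad, then the closure, from 0 (fully open) to 1 (shut). In form: dx dy dz twist grip; .... A call has 1 to 20 rows; each row shifts and turns the commanded pose from where the row before left it, along the tool's axes as they then stand; what a row does not reach is not made up. A row lasts 1/8 s, in which the tool goes at most 62.5 mm and 10.7 degrees, less where a joint would pass 70% of its speed; a pose out of reach is approached as far as the arm can. A call with a gripper value outside its range is refused whole. The fingers move at their own pace and stop on an object; "force" is the grip in N (left out, the last holds). Time passes only in rows, so rows that do not move let the fingers close. It gives the time, the measured TCP pose, the force and the opening at its end, in the units of the state.
- state(): the state, without advancing time (a new reading comes with each control period).
- grab_frame(name): name is "side" or "top"; returns a dict with "pixels" (384x512x3 uint8, red, green, blue), "mtx" (3x3 intrinsics, pixels), "extrinsics" (4x4, takes a point from world to camera coordinates). Camera axes: x right, y down, z forward; pixel columns grow to the right and rows downward; lengths in m; the calibration is good to about 2 mm. A picture is of the moment at which its call begins. There is no depth.
- finish_job(): hands the job in, once; it reports no verdict.
The state is a dict: "t": time; "joint_positions": joint angles; "joint_velocities": joint speeds; "tau": joint torques, N m; "ee_pos": TCP position; "tcp_rot": TCP orientation; "wrist_force": force on the tool from outside, world axes, zero at the start; "ft_torque": the same for the moment, N m; "finger_gap": opening from 0.0 (shut) to 1.0 (fully open).
Only numpy, scipy, OpenCV 4.12 (cv2) and the standard library are available. Lean on these libraries where they do the work, as an engineer would, in place of code of your own. Each camera call takes 0.05 s, during which the arm holds its last target.

### The job

Load the sample tube that lies on the bench onto the orbital shaker: lay it along the empty large spring clip and press it down gently until it snaps home in both pairs of jaws, then stop pushing and let go. Only then switch the shaker on by pressing down the raised near half of its rocker switch; leave the small tube in its clip and the other things on the bench as they are.

Things in the scene. Friction and masses are not known exactly. Their poses are not given: they have to be found in the camera images.
- sample_tube: Large frosted sample tube, white screw cap, 118 mm long, 45 g, lying level on the bench, axis 16 mm up. Own x axis runs along it towards the cap. Origin on the axis at mid-barrel: plain barrel, 27 mm diameter, 45 mm either way; beyond it a foot skirt at -x (32 mm diameter, 13 mm long) and the cap at +x (32 mm across its six flats, 15 mm long). Grip the barrel's middle.
- tube_clip: Large empty spring clip on the shaker's deck: steel bar 88 x 20 x 5 mm along its own x, with two stations 30 mm either side of the middle (each 11 mm long), 49 mm free between them for fingers. Each is a pair of sprung steel jaws opening sideways (y) over a rubber pad. Origin: centre of the bar's underside; z up. Bar top 29 mm under a seated tube's axis.
- tube_clip_seat (a point): 34 mm above the large clip's underside: where the sample tube's origin lies when home (tube along the clip's x, cap at either end). Jaw lips stand 8 mm higher, 22 mm apart: a tube laid on them has its axis 12 to 17 mm above this point. Pressing meets rising resistance, 10 to 15 N in all at about 9 mm above it; then the tube snaps down onto the pads.
- tube_clip_pads: The two soft rubber pads under the jaws of the large clip, on which the tube comes to rest; 7 mm wide, their tops 13.5 mm under tube_clip_seat. They give up to 3 mm (about 8 N a mm), then are hard. Same origin and axes as tube_clip.
- shaker: Orbital shaker, off, on the bench: white housing 205 x 226 mm, level perforated aluminium deck 200 x 230 mm, its top 84 mm above the bench, and a low control nose in front (own -x, to 170 mm from the origin) with display, dial and switch. Origin on the bench under the deck's middle. Three clips stand side by side on the deck, 68 mm apart in y, in any order, all along the shaker's x axis.
- power_switch (a joint): Rocker switch on the right (own -y) side of the shaker's nose, its paddle 36 x 21 mm. 0 = off, the half near the robot stands raised; 0.32 rad = on, near half pressed fully down (its edge moves about 5 mm, 2 to 4 N). It stays where it is left.
- switch_near_half (a point): Middle of the upper face of the raised near half of the rocker switch, 13 mm in front of its pivot; it moves down with the paddle. Press straight down here with closed fingers.
- small_tube: Small frosted tube (barrel 17 mm in diameter, 121 mm long, white cap) already held in one of the two small clips; stays there. Origin on its axis, midway along the barrel; x towards the cap.
- small_clip_a: Small spring clip (jaws for 17 mm tubes) that holds the small tube. Origin at the centre of its underside, x along the clip.
- small_clip_a_seat (a point): Where the origin of the small tube lies in its clip, 28 mm above the clip's underside.
- small_clip_b: A second small clip, empty, too small for the sample tube. Origin at the centre of its underside, x along the clip.
- flask: Conical flask, 63 mm wide, 112 mm high; bystander, loose. Origin at the centre of its underside.
- bottle: Clear stoppered reagent bottle, 54 mm wide, 104 mm high; bystander, loose. Origin at the centre of its underside.
- cup: Small grey sample cup, 38 mm wide, 37 mm high; bystander, loose. Origin at the centre of its underside.
Mind the look-alikes: they are no part of the job. What is shaped like the sample_tube but brown is not meant.

How it is judged:
By the outcome, as a careful person would: the job done as asked, in the order asked, and still so for the second after the job is handed in, with the robot touching nothing.
It also fails if it takes over 45 s, if anything falls off the work surface, if the arm or the gripper's body presses on something with over 40 N, if the wrist force passes 120 N, or if a joint passes its speed limit or range.

## Working session

There is one attempt and no reset: what is moved stays moved. The work goes in short steps, Python scripts to look and compute and a tool call to move; the robot and the scene stay as the last step left them, time stands still between calls to the robot, and variables do not carry over. Pictures are saved under pics/ and viewed, and the job is handed in when it is done.

Besides the shell and the picture viewer there is one more tool, called as a command line: name --argument value ..., lists and objects as JSON in quotes. arm_command: Moves the arm, as the interface text tells. Its arguments: {"type":"object","properties":{"increments":{"type":"string"},"force":{"type":"number"}},"required":["increments"]}

```bash
mkdir -p pics
python3 - <<'E'
from bench import state, grab_frame, bot
import cv2,pickle
s=state();print({k:s[k] for k in('t','ee_pos','tcp_rot','wrist_force','finger_gap')},bot.finger_overhang)
for n in('side','top'):
    f=grab_frame(n);pickle.dump(f,open(f'pics/{n}0.pkl','wb'))
    cv2.imwrite(f'pics/{n}0.png',cv2.resize(f['pixels'][:,:,::-1],(800,600),interpolation=cv2.INTER_CUBIC))
    print(n,f['mtx'].tolist(),f['extrinsics'].round(4).tolist())
E
```

```text
{'t': 0.0, 'ee_pos': array([ 0.17587711, -0.65110273,  0.24348305]), 'tcp_rot': array([-5.64302533e-04,  7.93979337e-01, -6.07943942e-01, -8.10597361e-04]), 'wrist_force': array([0.27377463, 0.50821796, 0.29375226]), 'finger_gap': 1.0039667751413652} 0.022
side [[449.6288258320382, 0.0, 255.82727762957035], [0.0, 449.6288258320382, 181.83525296563607], [0.0, 0.0, 1.0]] [[0.8468, -0.5315, 0.0229, -0.4068], [-0.1748, -0.3187, -0.9316, 0.2517], [0.5024, 0.7849, -0.3627, 0.5107], [0.0, 0.0, 0.0, 1.0]]
top [[396.65890413585294, 0.0, 257.92100444637305], [0.0, 396.65890413585294, 191.98234315306908], [0.0, 0.0, 1.0]] [[-0.0211, -0.9997, -0.0149, 0.2115], [-0.989, 0.0231, -0.1461, 0.599], [0.1464, 0.0116, -0.9892, 0.8583], [0.0, 0.0, 0.0, 1.0]]
```

View pics/side0.png

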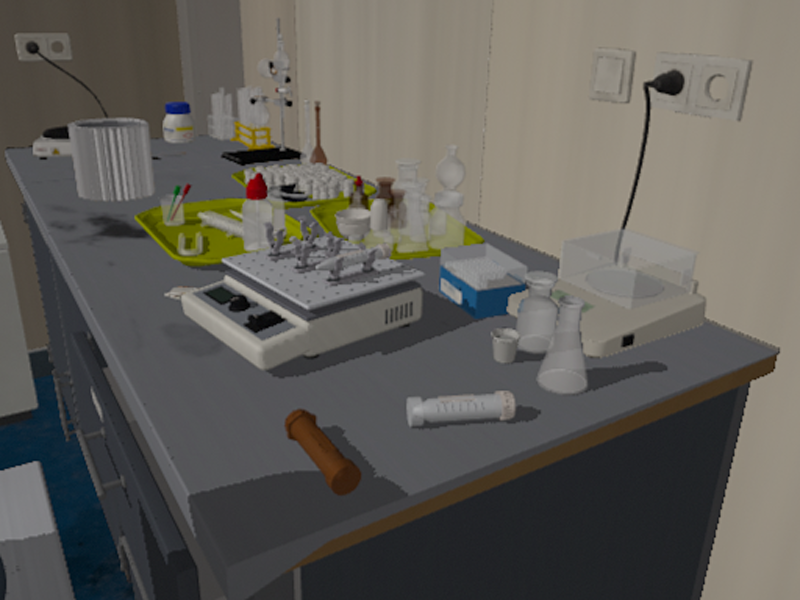

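View pics/top0.png

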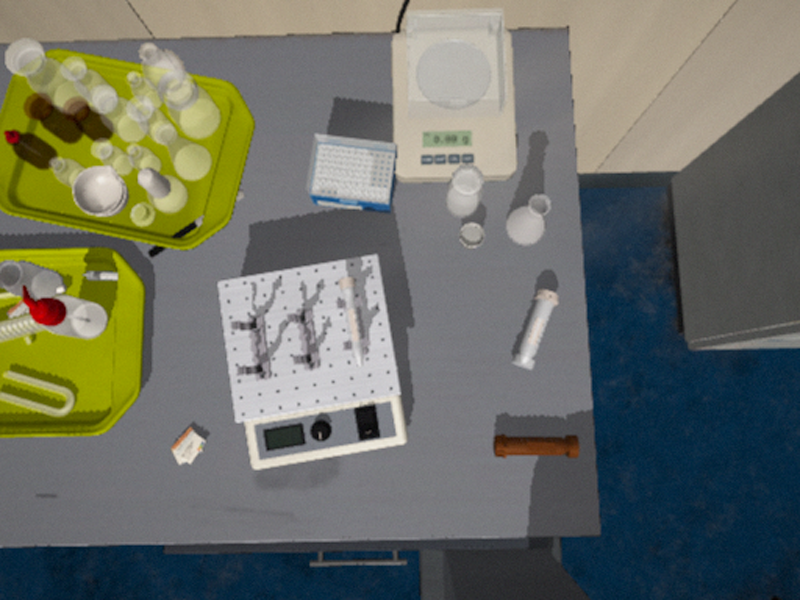

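The side view shows the frosted tube at about (460,408) of the 800 px picture, with the brown look-alike at (322,452). In the top view the tube runs from (524,362) to (546,295). The shaker's three clips stand at about x=255, 305 and 352, and the last one holds the small tube. The switch is at (367,422). Next I'll zoom in.

```bash
cat > h.py <<'E'
import numpy as np,cv2,pickle
def ray(f,u,v,z):
    K,E=f['mtx'],f['extrinsics'];R,t=E[:3,:3],E[:3,3]
    d=R.T@np.linalg.solve(K,[u,v,1.]);c=-R.T@t
    return c+d*(z-c[2])/d[2]
def proj(f,p):
    K,E=f['mtx'],f['extrinsics'];q=K@(E[:3,:3]@np.asarray(p,float)+E[:3,3]);return q[:2]/q[2]
def crop(f,x0,y0,x1,y1,s,name,pts=()):
    im=cv2.resize(f['pixels'][y0:y1,x0:x1,::-1],None,fx=s,fy=s,interpolation=cv2.INTER_CUBIC)
    for p in pts:
        u,v=proj(f,p);cv2.drawMarker(im,(int((u-x0+.5)*s),int((v-y0+.5)*s)),(0,0,255),0,8,1)
    cv2.imwrite(name,im)
E
python3 - <<'E'
import pickle
from h import *
t=pickle.load(open('pics/top0.pkl','rb'));s=pickle.load(open('pics/side0.pkl','rb'))
crop(t,130,155,270,305,4,'pics/t_shaker.png')
crop(t,320,175,380,245,8,'pics/t_tube.png')
crop(s,110,140,280,240,4.5,'pics/s_shaker.png')
E
```

```text
(no output)
```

View pics/t_shaker.png

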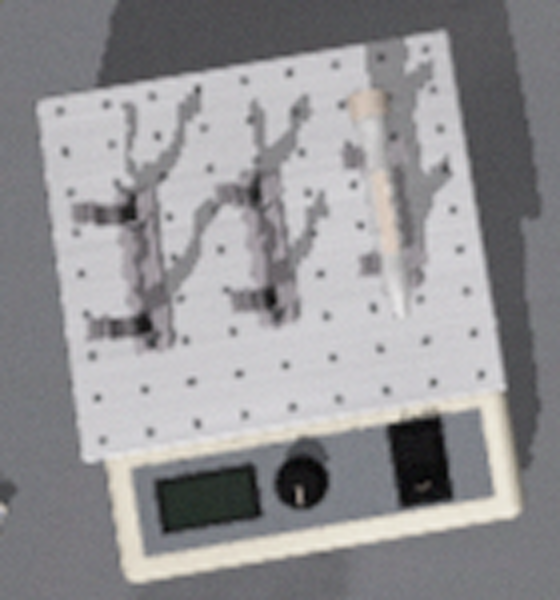

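View pics/t_tube.png

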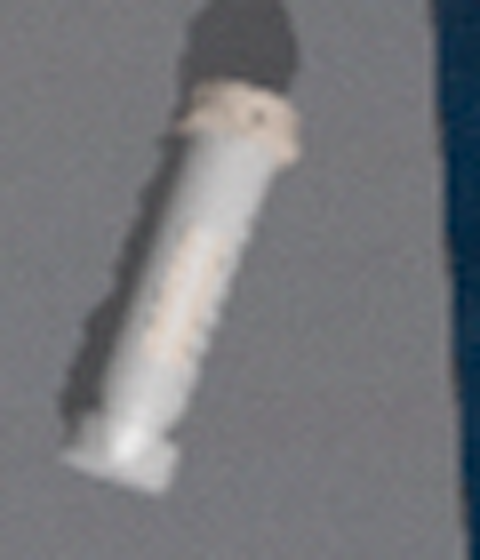

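View pics/s_shaker.png

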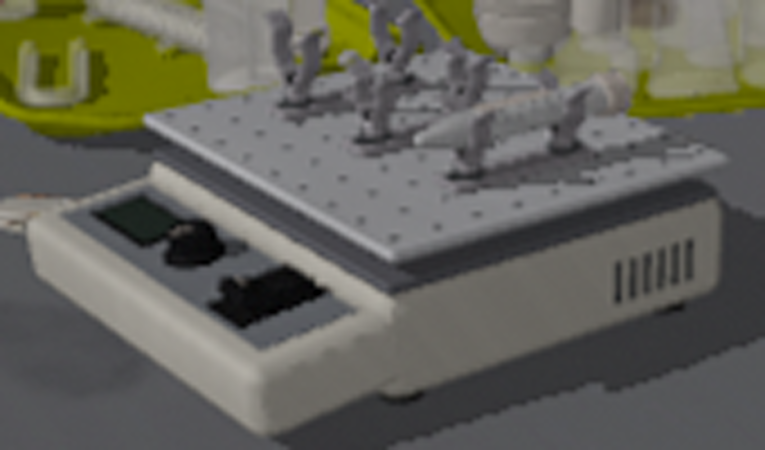

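```bash
cat >> h.py <<'E'
def load():
    return pickle.load(open('pics/top0.pkl','rb')),pickle.load(open('pics/side0.pkl','rb'))
def T(c,yaw):
    R=np.array([[np.cos(yaw),-np.sin(yaw),0],[np.sin(yaw),np.cos(yaw),0],[0,0,1]])
    return lambda p:R@np.asarray(p,float)+[c[0],c[1],0]
E
python3 - <<'E'
from h import *
from scipy.optimize import least_squares
t,s=load()
# shaker deck
px=np.array([[38,100],[446,30],[503,388],[87,460]])/4+[130,155]-.5
W=np.array([ray(t,*p,.084) for p in px]);print(W.round(4))
loc=np.array([[.1,.115],[.1,-.115],[-.1,-.115],[-.1,.115]])
print([np.linalg.norm(W[i]-W[(i+1)%4]).round(4) for i in range(4)])
def r(q):
    f=T(q[:2],q[2]);return np.concatenate([proj(t,f([*l,.084]))-p for l,p in zip(loc,px)])
o=least_squares(r,[.6,.1,0]);print('shaker',o.x,o.fun.round(2))
# side deck corners: left (145,118) near (393,260) right (727,158)
ps=np.array([[145,118],[393,262],[727,157]])/4.5+[110,140]-.5
f=T(o.x[:2],o.x[2])
for l,p in zip(loc[[3,2,1]],ps):print(proj(s,f([*l,.084])),p)
# tube top
pt=np.array([[193,82],[300,105],[295,165],[180,128],[65,460],[165,495],[178,450],[80,415]])/8+[320,175]-.5
cap=(ray(t,*((pt[0]+pt[1])/2),.016));ft=ray(t,*((pt[4]+pt[5])/2),.016)
print('tube ends',cap,ft,np.linalg.norm(cap-ft))
d=(cap-ft)/np.linalg.norm(cap-ft);print('yaw',np.arctan2(d[1],d[0]),'org',ft+d*.058, (cap+ft)/2)
crop(s,250,240,340,280,8,'pics/s_tube.png',[cap,ft,ft+d*.058])
f=T(o.x[:2],o.x[2])
pts=[f([x,y,z]) for y in(.068,0,-.068) for x in(-.03,.03) for z in(.084,.118)]
crop(t,130,155,270,305,4,'pics/t_sh2.png',pts)
crop(s,110,140,280,240,4.5,'pics/s_sh2.png',pts)
E
```

```text
[[0.6318 0.4588 0.084 ]
 [0.6656 0.2336 0.084 ]
 [0.4697 0.2061 0.084 ]
 [0.4365 0.4281 0.084 ]]
[np.float64(0.2277), np.float64(0.1979), np.float64(0.2245), np.float64(0.1977)]
shaker [0.55099015 0.33164257 0.14815747] [-0.61 -0.51  0.4  -0.56  1.37  0.26 -1.18  0.67]
[140.78367504 164.54885765] [141.72222222 165.72222222]
[196.43030278 195.54764984] [196.83333333 197.72222222]
[272.13004122 174.0451908 ] [271.05555556 174.38888889]
tube ends [ 0.61664091 -0.019018    0.016     ] [0.50526613 0.02501849 0.016     ] 0.11976457886881324
yaw -0.37652604387219746 org [0.55920309 0.00369234 0.016     ] [0.56095352 0.00300024 0.016     ]
```

View pics/t_sh2.png

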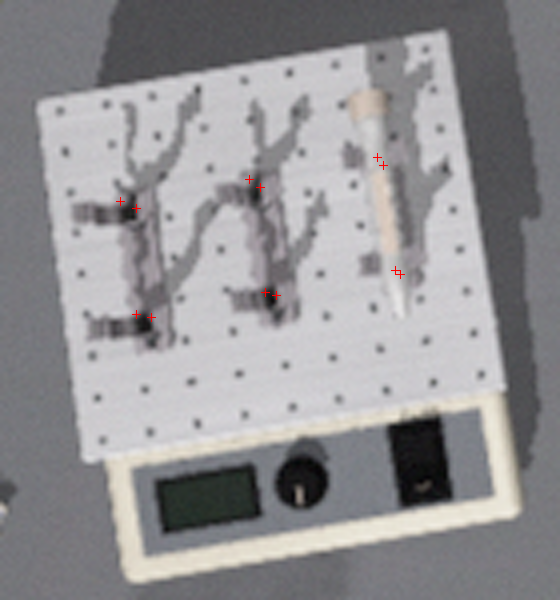

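View pics/s_sh2.png

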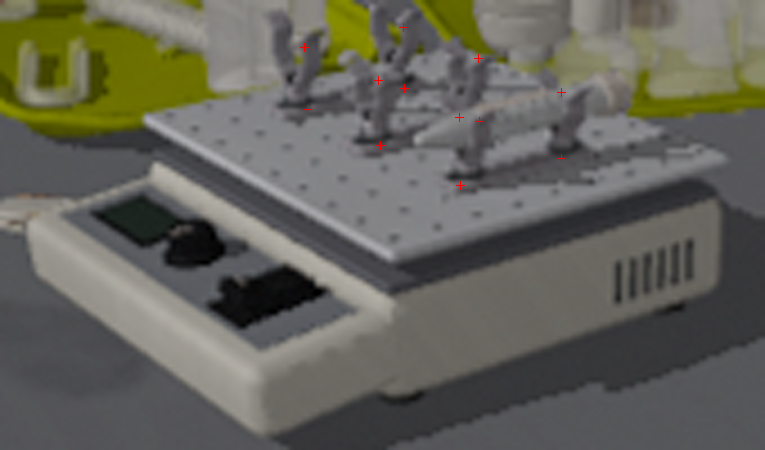

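View pics/s_tube.png

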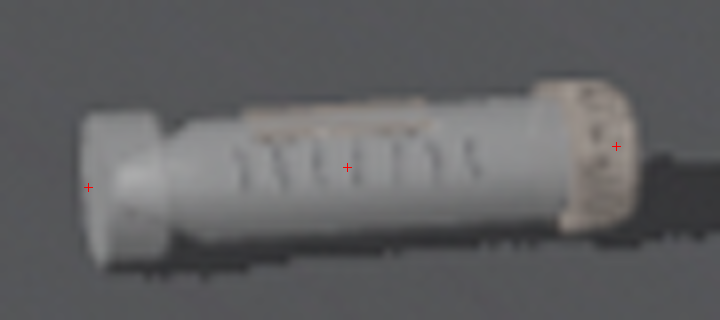

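Run:
```python
from h import *
t,s=load()
f=T([.551,.3316],.148)
P=[f([x,.068+y,z]) for x,y,z in [(.044,.01,.089),(.044,-.01,.089),(-.044,-.01,.089),(-.044,.01,.089)]]
crop(t,140,190,190,250,10,'pics/a1.png',P)
crop(s,160,132,225,170,12,'pics/a2.png',P)
for n,(i,w) in {'b1':(t,(140,190,190,250,10)),'b2':(s,(160,132,225,170,12))}.items(): crop(i,*w,f'pics/{n}.png')
```

```text
(no output)
```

View pics/a1.png

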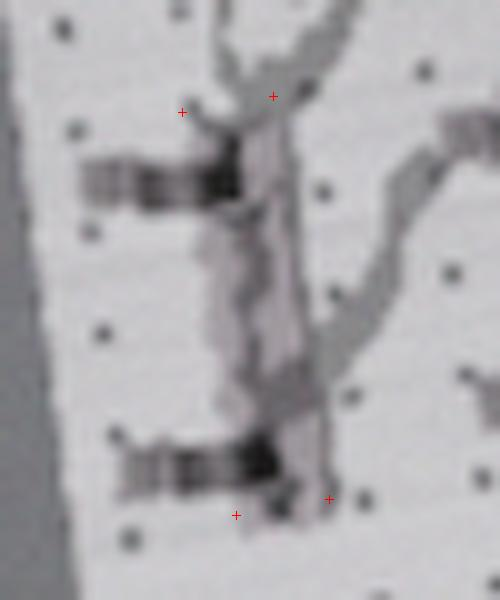

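View pics/a2.png

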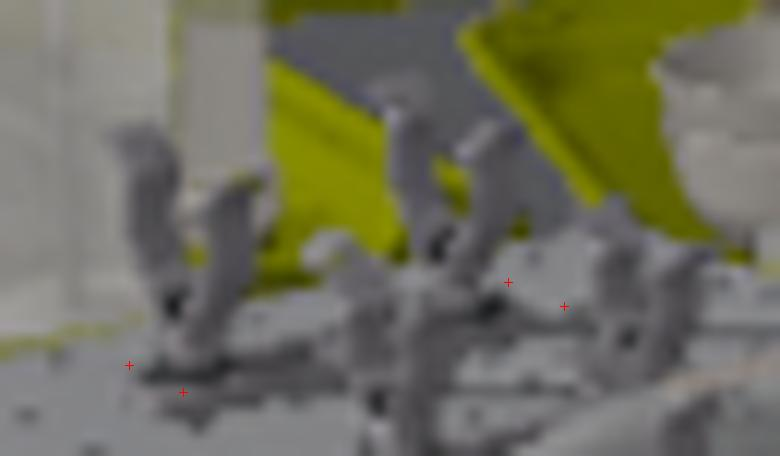

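Run:
```python
from h import *
from scipy.optimize import least_squares
t,s=load()
f=T([.551,.3316],.148)
bt=np.array([[197,125],[284,112],[332,512],[247,528]])/10+[140,190]-.5
bl=[(.044,.01,.089),(.044,-.01,.089),(-.044,-.01,.089),(-.044,.01,.089)]
def r(q):
    g=T(q[:2],q[2]);return np.concatenate([proj(t,g(l))-p for l,p in zip(bl,bt)])
o=least_squares(r,[.55,.4,.15]);print('bar top',o.x,o.fun.round(2))
o1=least_squares(lambda q:r([*q,.148]),[.55,.4]);print('yaw fixed',o1.x)
print('deck-centred', f([0,.068,0]))
for z in(.126,.129):
  a=[ray(s,*(np.array(p)/12+[160,132]-.5),z) for p in((188,158),(443,108))]
  print('side lips',z,a,(a[0]+a[1])/2,np.linalg.norm(a[0]-a[1]))
g=T(o1.x,.148)
P=[g(l) for l in bl]+[g((x,y,.126)) for x in(-.03,.03) for y in(-.011,.011)]+[g((x,0,.1045)) for x in(-.03,.03)]
crop(t,140,190,190,250,10,'pics/a1.png',P)
crop(s,160,132,225,170,12,'pics/a2.png',P)
```

```text
bar top [0.53805615 0.39677006 0.13466283] [-0.24 -0.05  0.19 -0.19  0.41  0.19 -0.36  0.05]
yaw fixed [0.53805458 0.39677854]
deck-centred [0.5409727  0.39885662 0.        ]
side lips 0.126 [array([0.51343966, 0.41099954, 0.126     ]), array([0.57171914, 0.41989926, 0.126     ])] [0.5425794 0.4154494 0.126    ] 0.05895508933018162
side lips 0.129 [array([0.50966192, 0.40161576, 0.129     ]), array([0.56736439, 0.41042737, 0.129     ])] [0.53851315 0.40602156 0.129     ] 0.05837139502070259
```

View pics/a1.png

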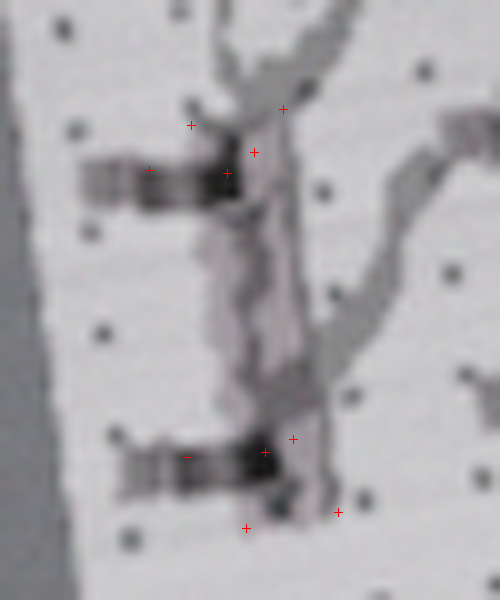

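View pics/a2.png

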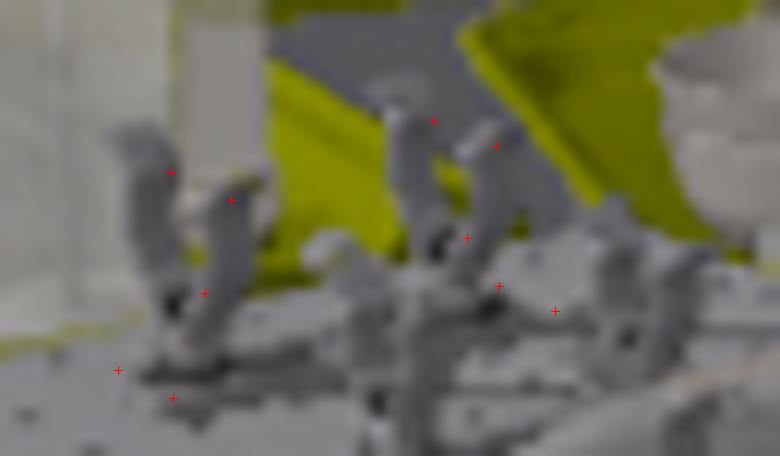

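```bash
cat > go.py <<'E'
import sys,numpy as np
from bench import state
from scipy.spatial.transform import Rotation as Ro
def go(x,y,z,yaw=None):
    s=state();R=Ro.from_quat(np.roll(s['tcp_rot'],-1)).as_matrix();p=s['ee_pos']
    a=np.arctan2(R[1,0],R[0,0])
    print('t',round(s['t'],2),'p',p.round(4),'xyaw',round(a,4),'zax',R[:,2].round(4),'F',s['wrist_force'].round(1),'gap',round(s['finger_gap'],3))
    print('delta tool',(R.T@(np.array([x,y,z])-p)).round(4),'twist',None if yaw is None else round((a-yaw+np.pi)%(2*np.pi)-np.pi,4))
if __name__=='__main__': go(*map(float,sys.argv[1:]))
E
python3 go.py .561 .003 .245 -1.947
```

```text
t 0.1 p [ 0.1759 -0.6512  0.2436] xyaw -1.307 zax [-5.0e-04  1.7e-03 -1.0e+00] F [-0.4 -0.5  0.5] gap 0.999
delta tool [-5.311e-01 -5.424e-01 -5.000e-04] twist 0.64
```

arm_command --increments "-0.033 -0.034 0 0 0.3; -0.033 -0.034 0 0 0.3; -0.033 -0.034 0 0 0.3; -0.033 -0.034 0 0 0.3; -0.033 -0.034 0 0 0.3; -0.033 -0.034 0 0 0.3; -0.033 -0.034 0 0 0.3; -0.033 -0.034 0 0 0.3; -0.033 -0.034 0 0 0.3; -0.033 -0.034 0 0 0.3; -0.033 -0.034 0 0 0.3; -0.033 -0.034 0 0 0.3; -0.033 -0.034 0 0 0.3; -0.033 -0.034 0 0 0.3; -0.033 -0.034 0 0 0.3; -0.036 -0.032 0 0 0.3; 0 0 0 0.16 0.3; 0 0 0 0.16 0.3; 0 0 0 0.16 0.3; 0 0 0 0.16 0.3"

```text
t: 2.6
ee_pos: [0.5605, 0.0022, 0.244]
tcp_rot: [-0.0, -0.56, 0.828, 0.0]
wrist_force: [-0.7, 0.1, -0.1]
finger_gap: 0.699
```

```bash
python3 go.py .561 .003 .0245 -1.947
python3 - <<'E'
from h import *
from bench import grab_frame
t=grab_frame('top');crop(t,280,140,400,280,4,'pics/c1.png')
s=grab_frame('side');crop(s,230,180,400,300,4.5,'pics/c2.png')
E
```

```text
t 2.6 p [0.5605 0.0022 0.244 ] xyaw -1.9523 zax [-1.1e-03 -1.0e-04 -1.0e+00] F [-0.7  0.1 -0.1] gap 0.699
delta tool [-0.001  -0.0004  0.2195] twist -0.0053
```

arm_command --increments "-0.001 0 0.045 0 0.3; 0 0 0.045 0 0.3; 0 0 0.04 0 0.3; 0 0 0.02 0 0.3; 0 0 0 0 0.3"

```text
t: 3.32
ee_pos: [0.5598, 0.0031, 0.0928]
tcp_rot: [-0.002, -0.563, 0.826, 0.001]
wrist_force: [-0.4, -0.3, 0.2]
finger_gap: 0.7
```

```bash
python3 go.py .561 .003 .0245 -1.947
python3 - <<'E'
from h import *
from bench import grab_frame
t=grab_frame('top');crop(t,280,140,400,280,4,'pics/c1.png',[(.561,.003,.016)])
s=grab_frame('side');crop(s,230,180,400,300,4.5,'pics/c2.png',[(.561,.003,.016)])
E
```

```text
t 3.33 p [0.5598 0.0031 0.0928] xyaw -1.9447 zax [-4.1e-03  1.0e-04 -1.0e+00] F [-0.4 -0.3  0.2] gap 0.7
delta tool [-0.0004 -0.0014  0.0683] twist 0.0023
```

View pics/c1.png

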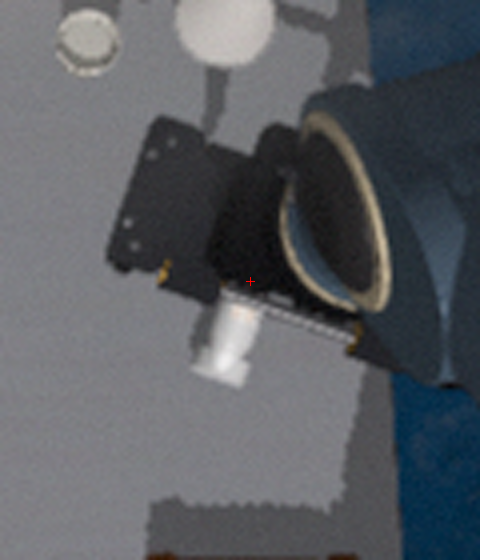

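View pics/c2.png

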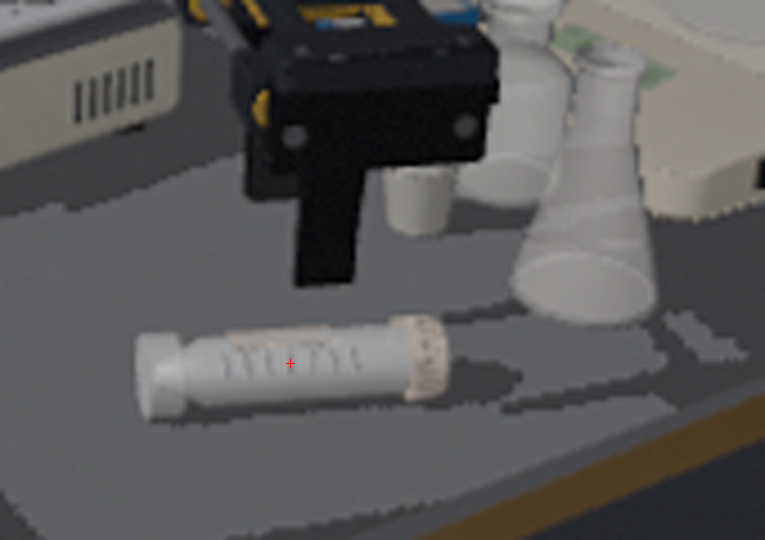

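Run:
```python
from h import *
t,s=load()
c=np.array([.561,.003]);a=-.376;X=np.array([np.cos(a),np.sin(a)]);Y=np.array([-X[1],X[0]])
for n,(u,v),z in(('flask',(525,228),.02),('flaskrim',(541,204),.112),('cup',(471,236),.03),('bottle top',(467,178),.104),('bottle',(463,203),.02)):
    p=ray(t,u*.64,v*.64,z);print(n,p.round(3),'along',((p[:2]-c)@X).round(3),'across',((p[:2]-c)@Y).round(3))
```

```text
flask [0.714 0.01  0.02 ] along 0.139 across 0.063
flaskrim [0.723 0.005 0.112] along 0.15 across 0.061
cup [0.701 0.094 0.03 ] along 0.097 across 0.136
bottle top [0.766 0.104 0.104] along 0.153 across 0.169
bottle [0.755 0.103 0.02 ] along 0.144 across 0.165
```

arm_command --increments "0 -0.003 0.03 0 0.3; 0 0 0.025 0 0.3; 0 0 0.013 0 0.3; 0 0 0 0 0.3; 0 0 0 0 0.3"

```text
t: 4.05
ee_pos: [0.565, 0.0023, 0.0277]
tcp_rot: [0.001, -0.562, 0.827, -0.001]
wrist_force: [0.8, -0.1, -0.2]
finger_gap: 0.7
```

```bash
python3 go.py .561 .003 .0245 -1.947
```

```text
t 4.05 p [0.565  0.0023 0.0277] xyaw -1.9468 zax [ 2.3e-03  1.0e-04 -1.0e+00] F [ 0.8 -0.1 -0.2] gap 0.7
delta tool [0.0008 0.004  0.0032] twist 0.0002
```

arm_command --increments "0 0.003 0.003 0 0.3; 0 0 0 0 0.3; 0 0 0 0 0.75; 0 0 0 0 0.75; 0 0 0 0 0.75; 0 0 0 0 0.75; 0 0 0 0 0.75; 0 0 0 0 0.75" --force 40

```text
t: 5.05
ee_pos: [0.5612, 0.0032, 0.0236]
tcp_rot: [-0.0, -0.562, 0.827, -0.0]
wrist_force: [-0.2, 0.0, 0.9]
finger_gap: 0.298
```

```bash
python3 go.py .561 .003 .15 -1.947
```

```text
t 5.05 p [0.5612 0.0032 0.0236] xyaw -1.9471 zax [ 1.e-04 -1.e-04 -1.e+00] F [-0.2  0.   0.9] gap 0.298
delta tool [ 2.000e-04  1.000e-04 -1.264e-01] twist -0.0001
```

arm_command --increments "0 0 0 0 1; 0 0 0 0 1; 0 0 -0.01 0 1; 0 0 -0.03 0 1; 0 0 -0.04 0 1; 0 0 -0.04 0 1; 0 0 -0.04 0 1; 0 0 0 0 1" --force 40

```text
t: 6.05
ee_pos: [0.5634, 0.0036, 0.1876]
tcp_rot: [0.003, -0.562, 0.827, -0.002]
wrist_force: [0.5, -0.2, -0.3]
finger_gap: 0.296
```

```bash
python3 go.py .537 .397 .185 -1.426;python3 - <<'E'
from h import *
from bench import grab_frame
t=grab_frame('top');crop(t,280,140,400,280,4,'pics/d1.png')
s=grab_frame('side');crop(s,230,120,400,280,4.5,'pics/d2.png')
E
```

```text
t 6.05 p [0.5634 0.0036 0.1876] xyaw -1.9469 zax [ 8.e-03  1.e-04 -1.e+00] F [ 0.5 -0.2 -0.3] gap 0.296
delta tool [-0.3562  0.169   0.0024] twist -0.5209
```

View pics/d2.png

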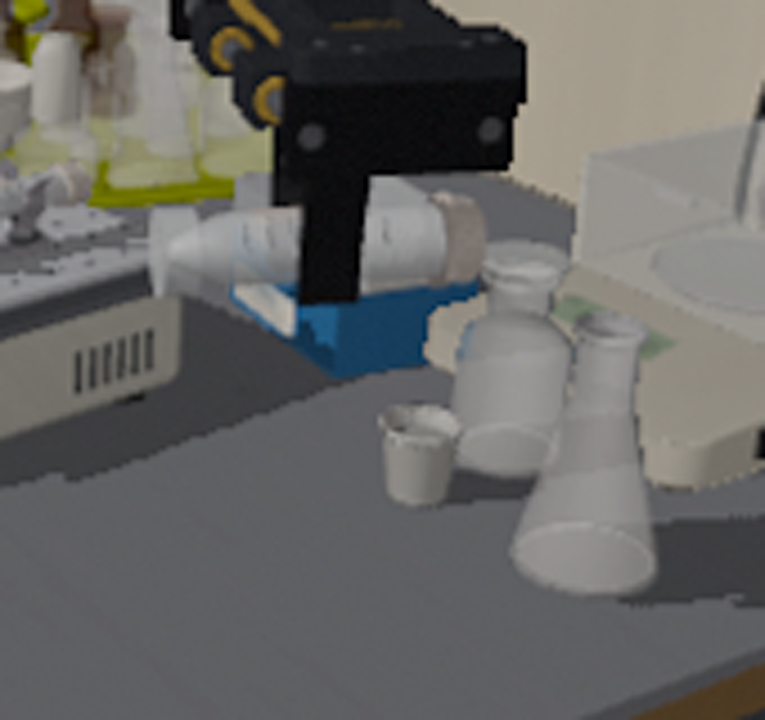

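arm_command --increments "-0.04 0.0185 0 0 1; -0.04 0.0185 0 0 1; -0.04 0.0185 0 0 1; -0.04 0.0185 0 0 1; -0.04 0.0185 0 0 1; -0.04 0.0185 0 0 1; -0.04 0.0185 0 0 1; -0.04 0.0185 0 0 1; -0.037 0.0185 0 0 1; 0 0 0 -0.13 1; 0 0 0 -0.13 1; 0 0 0 -0.13 1; 0 0 0 -0.13 1; 0 0 0 0 1; 0 0 0 0 1"

```text
t: 8.02
ee_pos: [0.5371, 0.396, 0.1825]
tcp_rot: [0.001, 0.755, -0.655, -0.0]
wrist_force: [-0.5, -0.0, -0.4]
finger_gap: 0.298
```

```bash
python3 go.py .539 .397 .15 -1.426;python3 - <<'E'
from h import *
from bench import grab_frame
t=grab_frame('top');crop(t,110,135,250,275,4,'pics/e1.png')
s=grab_frame('side');crop(s,130,80,270,200,5,'pics/e2.png')
E
```

```text
t 8.03 p [0.5371 0.396  0.1825] xyaw -1.4289 zax [-0.0014 -0.0013 -1.    ] F [-0.5 -0.  -0.4] gap 0.298
delta tool [-0.0008 -0.002   0.0325] twist -0.0029
```

View pics/e1.png

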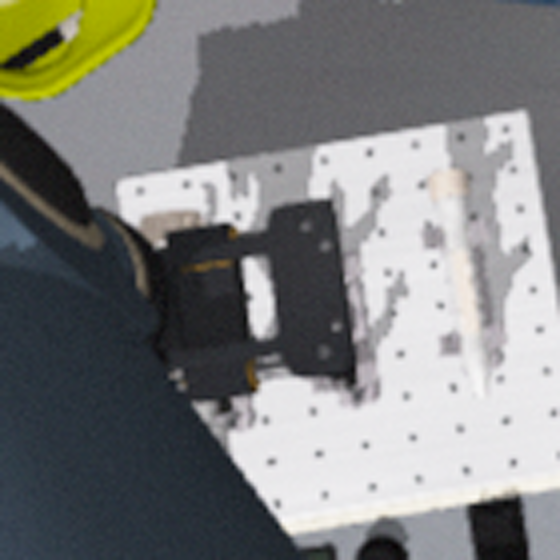

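View pics/e2.png

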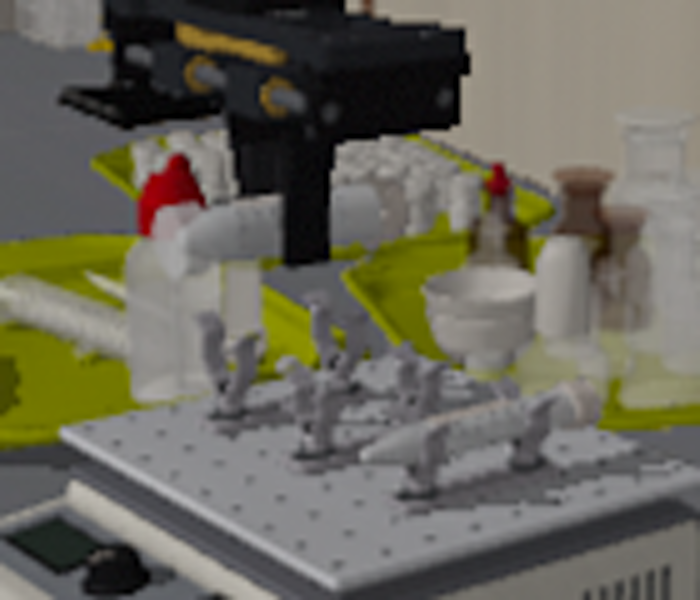

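arm_command --increments "-0.001 -0.001 0.015 -0.003 1; 0 0 0.012 0 1; 0 0 0 0 1; 0 0 0 0 1"

```text
t: 8.62
ee_pos: [0.5384, 0.3976, 0.1564]
tcp_rot: [0.0, 0.757, -0.653, 0.0]
wrist_force: [-0.4, 0.3, -0.1]
finger_gap: 0.299
```

```bash
python3 go.py .539 .397 .143 -1.426;python3 - <<'E'
from h import *
from bench import grab_frame
t=grab_frame('top');crop(t,110,135,250,275,4,'pics/f1.png')
s=grab_frame('side');crop(s,145,100,245,180,8,'pics/f2.png')
E
```

```text
t 8.62 p [0.5384 0.3976 0.1564] xyaw -1.4241 zax [ 0. -0. -1.] F [-0.4  0.3 -0.1] gap 0.299
delta tool [ 0.0007 -0.0005  0.0134] twist 0.0019
```

View pics/f2.png

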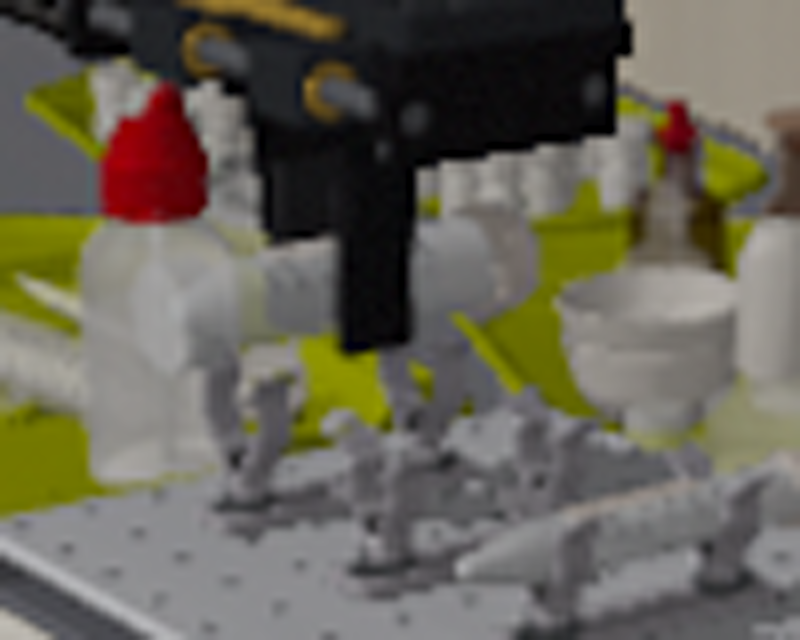

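View pics/f1.png

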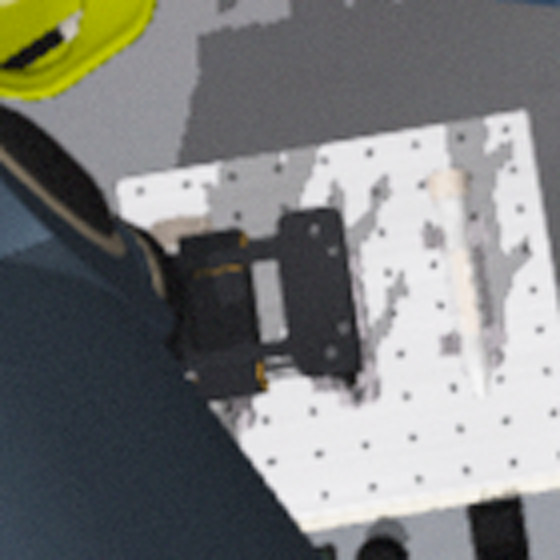

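arm_command --increments "0 0 0.005 0 1; 0 0 0.005 0 1; 0 0 0.002 0 1; 0 0 0.002 0 1; 0 0 0 0 1"

```text
t: 9.35
ee_pos: [0.5384, 0.3981, 0.1427]
tcp_rot: [-0.001, 0.757, -0.653, -0.0]
wrist_force: [-0.1, 1.4, 0.5]
finger_gap: 0.299
```

```bash
python3 go.py .538 .397 .143 -1.426
```

```text
t 9.35 p [0.5384 0.3981 0.1427] xyaw -1.4236 zax [ 6.e-04  9.e-04 -1.e+00] F [-0.1  1.4  0.5] gap 0.299
delta tool [ 0.001   0.0006 -0.0003] twist 0.0024
```

arm_command --increments "0 0 0.002 0 1; 0 0 0 0 1"

```text
t: 9.6
ee_pos: [0.5387, 0.3984, 0.1414]
tcp_rot: [-0.001, 0.757, -0.653, 0.0]
wrist_force: [-0.1, 0.8, 4.2]
finger_gap: 0.297
```

arm_command --increments "0 0 0.002 0 1; 0 0 0 0 1"

```text
t: 9.85
ee_pos: [0.5389, 0.3984, 0.1402]
tcp_rot: [-0.001, 0.757, -0.653, 0.0]
wrist_force: [-1.7, 0.3, 7.5]
finger_gap: 0.297
```

arm_command --increments "0 0 0.002 0 1; 0 0 0 0 1"

```text
t: 10.1
ee_pos: [0.5392, 0.3986, 0.139]
tcp_rot: [-0.002, 0.757, -0.653, 0.0]
wrist_force: [-1.4, 0.7, 9.5]
finger_gap: 0.299
```

arm_command --increments "0 0 0.002 0 1; 0 0 0 0 1"

```text
t: 10.35
ee_pos: [0.5395, 0.3987, 0.1375]
tcp_rot: [-0.002, 0.757, -0.653, 0.0]
wrist_force: [-2.0, -0.3, 12.2]
finger_gap: 0.303
```

arm_command --increments "0 0 0.0015 0 1; 0 0 0 0 1"

```text
t: 10.6
ee_pos: [0.5397, 0.3987, 0.1364]
tcp_rot: [-0.002, 0.757, -0.653, 0.001]
wrist_force: [-1.9, -0.1, 13.8]
finger_gap: 0.298
```

arm_command --increments "0 0 0.0015 0 1; 0 0 0 0 1"

```text
t: 10.85
ee_pos: [0.5399, 0.3988, 0.1351]
tcp_rot: [-0.003, 0.757, -0.653, 0.001]
wrist_force: [-1.5, 0.1, 14.5]
finger_gap: 0.299
```

arm_command --increments "0 0 0.001 0 1; 0 0 0 0 1"

```text
t: 11.1
ee_pos: [0.54, 0.3988, 0.1342]
tcp_rot: [-0.003, 0.757, -0.653, 0.001]
wrist_force: [-1.8, -1.2, 14.2]
finger_gap: 0.3
```

arm_command --increments "0 0 0.001 0 1; 0 0 0 0 1"

```text
t: 11.35
ee_pos: [0.5401, 0.3987, 0.133]
tcp_rot: [-0.003, 0.757, -0.653, 0.001]
wrist_force: [-0.5, 0.3, 13.8]
finger_gap: 0.298
```

arm_command --increments "0 0 0.001 0 1; 0 0 0 0 1"

```text
t: 11.6
ee_pos: [0.5403, 0.3987, 0.1316]
tcp_rot: [-0.003, 0.757, -0.653, 0.001]
wrist_force: [-0.5, 0.6, 12.7]
finger_gap: 0.299
```

arm_command --increments "0 0 0.001 0 1; 0 0 0 0 1"

```text
t: 11.85
ee_pos: [0.5402, 0.3986, 0.1299]
tcp_rot: [-0.003, 0.757, -0.653, 0.001]
wrist_force: [0.7, 1.7, 8.0]
finger_gap: 0.302
```

arm_command --increments "0 0 0.001 0 1; 0 0 0 0 1"

```text
t: 12.1
ee_pos: [0.5397, 0.3984, 0.1275]
tcp_rot: [-0.002, 0.757, -0.653, 0.001]
wrist_force: [2.8, 3.2, 1.4]
finger_gap: 0.298
```

arm_command --increments "0 0 0.001 0 1; 0 0 0 0 1"

```text
t: 12.35
ee_pos: [0.5384, 0.3981, 0.1254]
tcp_rot: [-0.0, 0.757, -0.653, -0.0]
wrist_force: [2.6, 3.1, 1.8]
finger_gap: 0.299
```

arm_command --increments "0 0 0.001 0 1; 0 0 0 0 1"

```text
t: 12.6
ee_pos: [0.5384, 0.3981, 0.1253]
tcp_rot: [-0.0, 0.757, -0.653, -0.0]
wrist_force: [0.4, 2.2, 5.4]
finger_gap: 0.296
```

```bash
python3 go.py .538 .397 .143 -1.426;python3 - <<'E'
from h import *
from bench import grab_frame
s=grab_frame('side');crop(s,145,100,245,180,8,'pics/g2.png')
E
```

```text
t 12.6 p [0.5384 0.3981 0.1253] xyaw -1.4238 zax [ 6.e-04  8.e-04 -1.e+00] F [0.4 2.2 5.4] gap 0.296
delta tool [ 0.001   0.0006 -0.0177] twist 0.0022
```

View pics/g2.png

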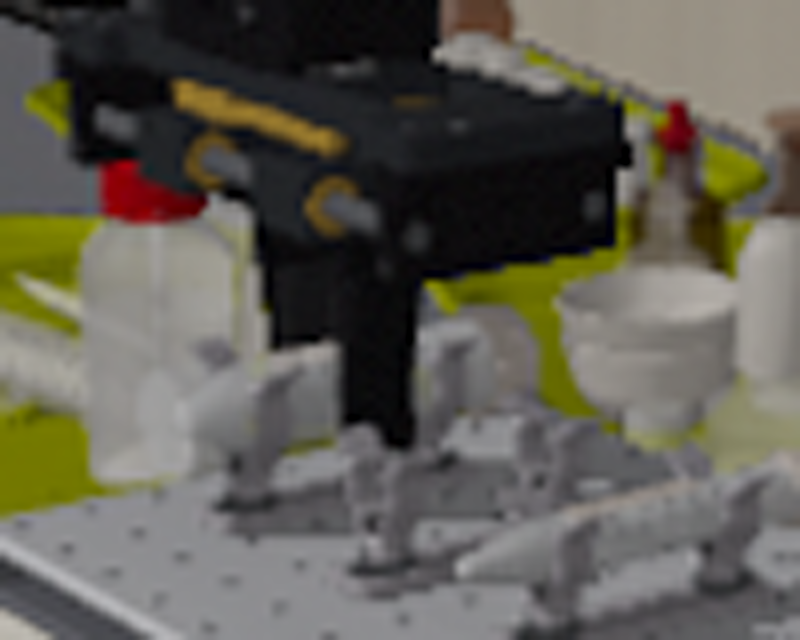

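The tube sits inside both jaw pairs, and force rises on the pads with no further travel. I'll unload and release now.

arm_command --increments "0 0 -0.0015 0 1; 0 0 0 0 1; 0 0 0 0 0.5; 0 0 0 0 0.5; 0 0 0 0 0.5; 0 0 0 0 0.5"

```text
t: 13.4
ee_pos: [0.5383, 0.3969, 0.1257]
tcp_rot: [0.001, 0.757, -0.654, 0.0]
wrist_force: [0.2, -0.4, 0.0]
finger_gap: 0.494
```

```bash
python3 go.py .538 .397 .2 -1.426
```

```text
t 13.4 p [0.5383 0.3969 0.1257] xyaw -1.4246 zax [-6.0e-04 -1.1e-03 -1.0e+00] F [ 0.2 -0.4  0. ] gap 0.494
delta tool [-0.0001  0.0003 -0.0743] twist 0.0014
```

arm_command --increments "0 0 -0.02 0 0.5; 0 0 -0.03 0 0.5; 0 0 -0.04 0 0.5; 0.045 0.01 0 0 0.7; 0.045 0.01 0 0 1; 0.045 0.01 0 0 1; 0.045 0.01 0 0 1; 0.045 0.01 0 0 1; 0.045 0.01 0 0 1; 0 0 0 0 1"

```text
t: 14.65
ee_pos: [0.519, 0.1172, 0.2177]
tcp_rot: [-0.0, 0.755, -0.656, 0.001]
wrist_force: [0.3, -0.4, 0.0]
finger_gap: 0.004
```

```bash
python3 go.py .538 .397 .2 -1.426;python3 - <<'E'
from h import *
from bench import grab_frame
for n,w in(('top',(130,155,270,305,4)),('side',(110,110,280,240,4.5))):
    f=grab_frame(n);pickle.dump(f,open(f'pics/{n}1.pkl','wb'));crop(f,*w,f'pics/h_{n}.png')
E
```

```text
t 14.65 p [0.519  0.1172 0.2177] xyaw -1.4314 zax [ 0.0019 -0.0014 -1.    ] F [ 0.3 -0.4  0. ] gap 0.004
delta tool [-0.2744 -0.0577  0.0173] twist -0.0054
```

View pics/h_top.png

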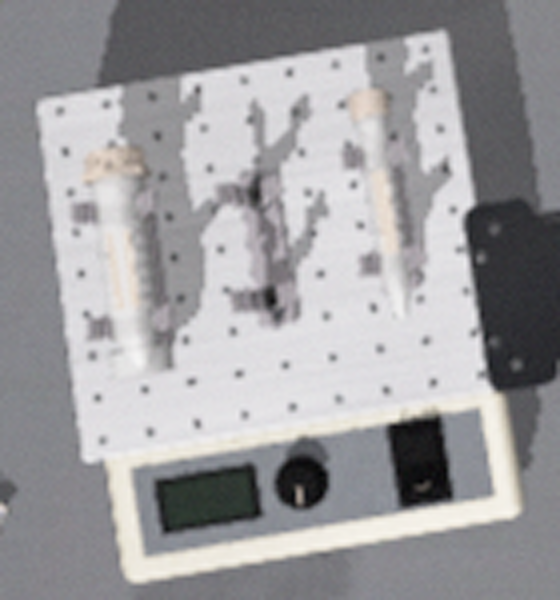

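View pics/h_side.png

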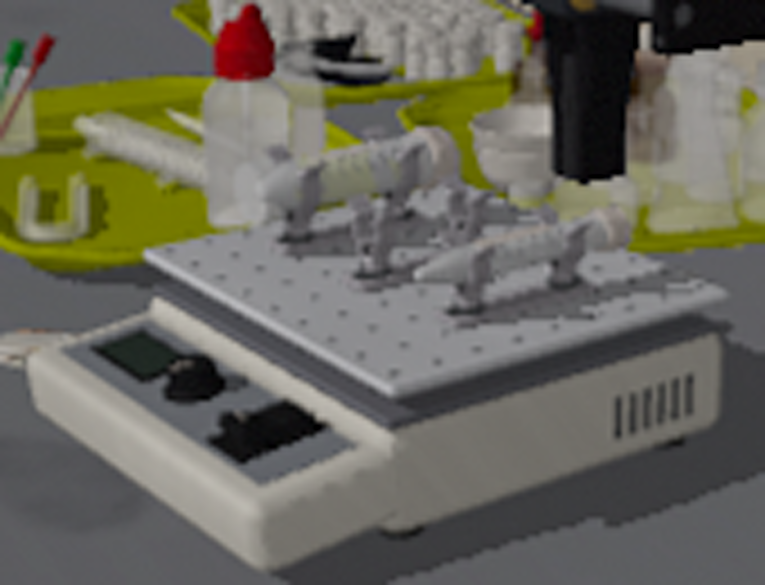

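The tube is home in both jaw pairs and parallel to the small tube, and the shaker hasn't moved. Next I'll measure the switch.

Run:
```python
from h import *
t=pickle.load(open('pics/top1.pkl','rb'));s=pickle.load(open('pics/side1.pkl','rb'))
crop(t,220,250,255,290,14,'pics/i1.png');crop(s,150,190,200,220,15,'pics/i2.png')
```

```text
(no output)
```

View pics/i1.png

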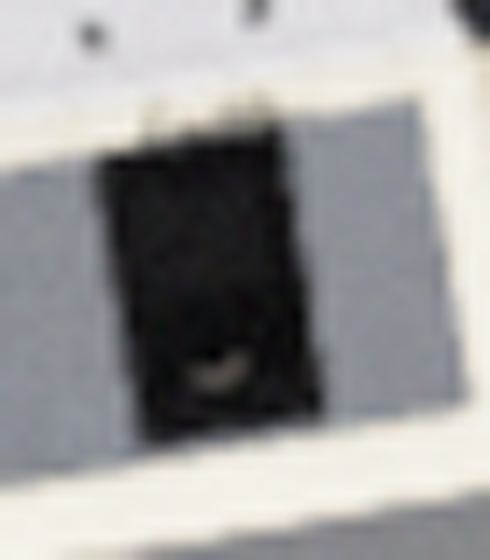

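View pics/i2.png

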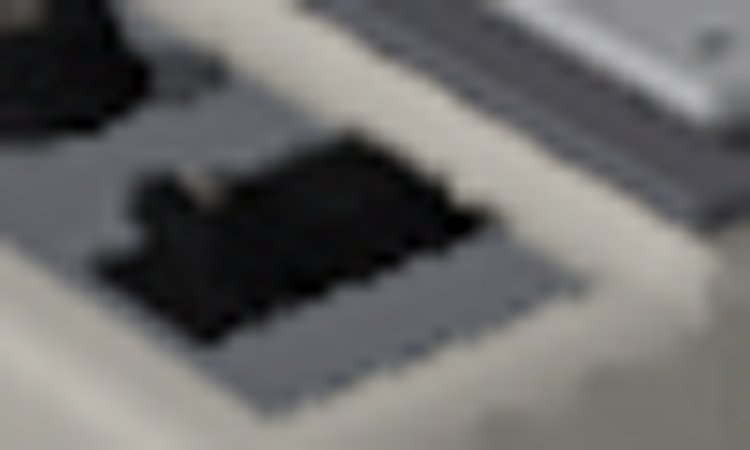

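Run:
```python
from h import *
from scipy.optimize import least_squares
t=pickle.load(open('pics/top1.pkl','rb'));s=pickle.load(open('pics/side1.pkl','rb'))
g=lambda f,o,k,p:np.array(p)/k+o-.5
def tri(a,b):
    a=g(t,[220,250],14,a);b=g(s,[150,190],15,b)
    o=least_squares(lambda p:np.r_[proj(t,p)-a,proj(s,p)-b],[.42,.27,.06]);return o.x.round(4),o.fun.round(2)
print('mark',tri((220,370),(205,188)))
print('bezel NL',tri((148,440),(95,265)));print('bezel NR',tri((322,412),(205,345)));print('bezel FR',tri((282,130),(490,215)));print('FL',tri((105,155),(350,135)))
print('panel right far, near',tri((418,97),(585,285)),tri((468,400),(268,415)))
```

```text
mark (array([0.4183, 0.251 , 0.0627]), array([ 0.02, -0.05, -0.05, -0.  ]))
bezel NL (array([0.4069, 0.2634, 0.049 ]), array([ 0.02, -0.04, -0.04, -0.  ]))
bezel NR (array([0.4111, 0.2359, 0.0476]), array([ 0.12, -0.3 , -0.29, -0.01]))
bezel FR (array([0.4545, 0.2414, 0.0546]), array([ 0.01, -0.03, -0.03, -0.  ]))
FL (array([0.4489, 0.2701, 0.0566]), array([-0.44,  1.09,  1.11,  0.02]))
panel right far, near (array([0.459 , 0.2201, 0.0518]), array([-0.03,  0.07,  0.07, -0.  ])) (array([0.4115, 0.2132, 0.0468]), array([-0.04,  0.1 ,  0.1 ,  0.  ]))
```

```bash
python3 go.py .417 .2508 .11 -1.423
```

```text
t 14.75 p [0.5189 0.1219 0.2175] xyaw -1.4247 zax [ 0.0021  0.001  -1.    ] F [-0.5  0.7 -0.1] gap 0.008
delta tool [-0.1423  0.0823  0.1074] twist -0.0017
```

arm_command --increments "-0.036 0.02 0 0 1; -0.036 0.02 0 0 1; -0.036 0.021 0 0 1; -0.034 0.021 0 0 1; 0 0 0 0 1; 0 0 0.04 0 1; 0 0 0.04 0 1; 0 0 0.025 0 1; 0 0 0 0 1; 0 0 0 0 1"

```text
t: 16.0
ee_pos: [0.4175, 0.251, 0.1121]
tcp_rot: [-0.001, 0.757, -0.653, 0.0]
wrist_force: [1.1, 0.2, 0.9]
finger_gap: 0.007
```

```bash
python3 go.py .417 .2508 .085 -1.423;python3 - <<'E'
from h import *
from bench import grab_frame
f=grab_frame('side');crop(f,110,150,230,240,6.5,'pics/j2.png')
f=grab_frame('top');crop(f,180,200,300,300,6,'pics/j1.png')
E
```

```text
t 16.0 p [0.4175 0.251  0.1121] xyaw -1.4237 zax [ 0.0017  0.0012 -1.    ] F [1.1 0.2 0.9] gap 0.007
delta tool [0.0001 0.0006 0.0271] twist -0.0007
```

View pics/j2.png

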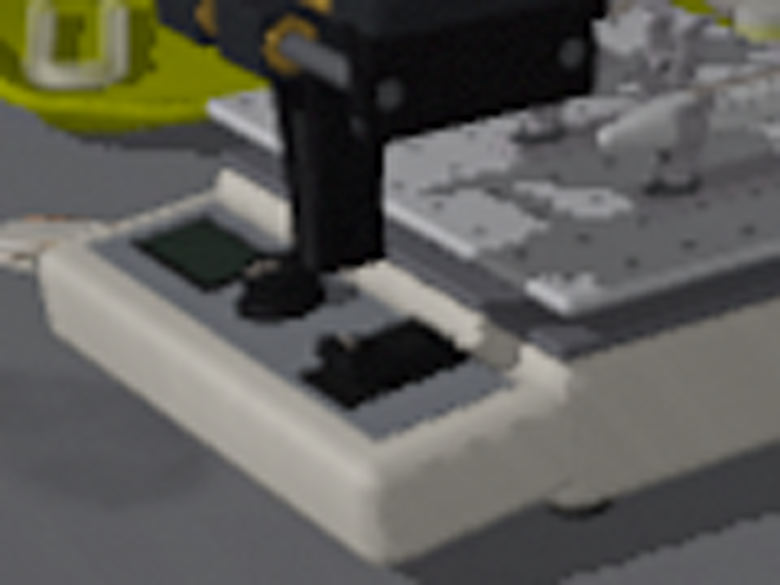

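arm_command --increments "0 0.0005 0.015 0 1; 0 0 0.01 0 1; 0 0 0.002 0 1; 0 0 0 0 1"

```text
t: 16.6
ee_pos: [0.416, 0.25, 0.0837]
tcp_rot: [0.0, 0.757, -0.653, -0.0]
wrist_force: [-0.5, 0.2, -0.5]
finger_gap: 0.006
```

```bash
python3 go.py .417 .2508 .085 -1.423;python3 - <<'E'
from h import *
from bench import grab_frame
f=grab_frame('side');crop(f,130,170,220,230,8.5,'pics/k2.png')
E
```

```text
t 16.6 p [0.416  0.25   0.0837] xyaw -1.4238 zax [-4.e-04 -4.e-04 -1.e+00] F [-0.5  0.2 -0.5] gap 0.006
delta tool [-0.0006 -0.0011 -0.0013] twist -0.0008
```

View pics/k2.png

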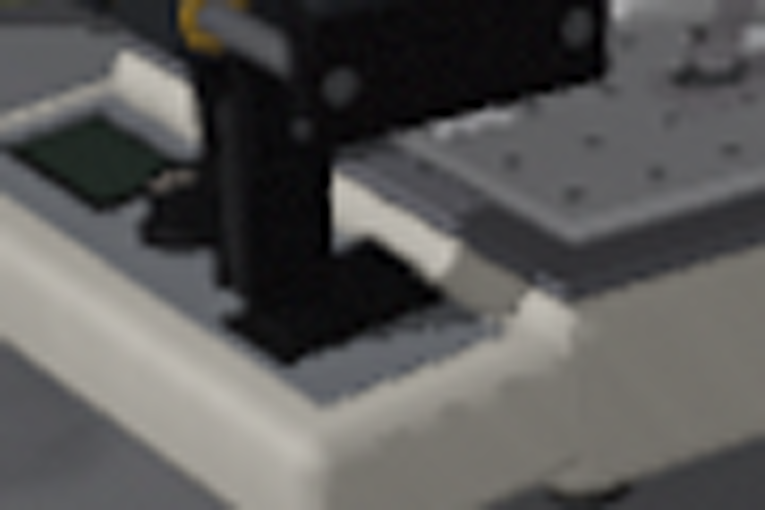

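arm_command --increments "0 -0.001 0.0015 0 1; 0 0 0 0 1"

```text
t: 16.9
ee_pos: [0.4172, 0.2503, 0.0826]
tcp_rot: [-0.0, 0.757, -0.653, 0.0]
wrist_force: [-0.7, -0.7, 0.6]
finger_gap: 0.006
```

arm_command --increments "0 0 0.0015 0 1; 0 0 0 0 1"

```text
t: 17.15
ee_pos: [0.4169, 0.2503, 0.0812]
tcp_rot: [0.0, 0.757, -0.653, -0.0]
wrist_force: [-2.1, -0.4, 3.7]
finger_gap: 0.006
```

arm_command --increments "0 0 0.0015 0 1; 0 0 0 0 1"

```text
t: 17.4
ee_pos: [0.4169, 0.2503, 0.0808]
tcp_rot: [0.0, 0.757, -0.653, 0.0]
wrist_force: [-5.2, -1.6, 15.4]
finger_gap: 0.002
```

arm_command --increments "0 0 -0.0025 0 1; 0 0 0 0 1"

```text
t: 17.65
ee_pos: [0.4175, 0.2503, 0.0821]
tcp_rot: [-0.0, 0.757, -0.653, 0.0]
wrist_force: [0.3, -0.7, -0.0]
finger_gap: 0.007
```

```bash
python3 go.py .417 .2508 .085 -1.423;python3 - <<'E'
from h import *
from bench import grab_frame
f=grab_frame('side');crop(f,130,170,220,230,8.5,'pics/l2.png')
f=grab_frame('top');crop(f,190,220,290,300,7,'pics/l1.png')
E
```

```text
t 17.65 p [0.4175 0.2503 0.0821] xyaw -1.4242 zax [ 1.e-03  4.e-04 -1.e+00] F [ 0.3 -0.7 -0. ] gap 0.007
delta tool [-0.0006  0.0004 -0.0029] twist -0.0012
```

View pics/l2.png

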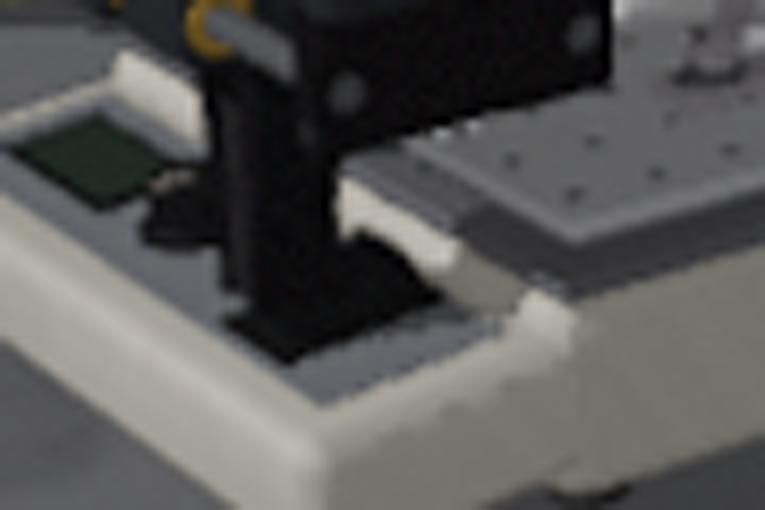

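View pics/l1.png

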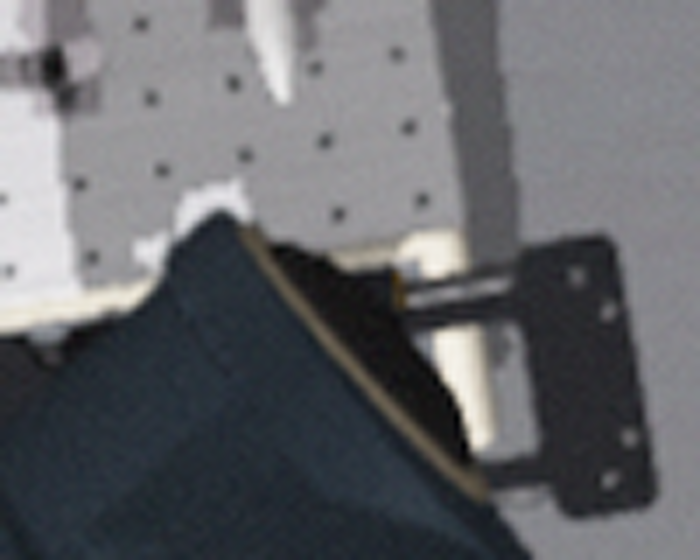

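arm_command --increments "0 0 -0.03 0 1; 0 0 -0.04 0 1; 0 0 -0.04 0 1; 0.045 0 0 0 1; 0.045 0 0 0 1; 0.045 0 0 0 1; 0 0 0 0 1"

```text
t: 18.62
ee_pos: [0.4371, 0.113, 0.1917]
tcp_rot: [0.001, 0.755, -0.656, 0.0]
wrist_force: [0.2, 0.7, -1.5]
finger_gap: 0.007
```

```bash
python3 go.py .417 .2508 .085 -1.423;python3 - <<'E'
from h import *
from bench import grab_frame
t=grab_frame('top');s=grab_frame('side')
crop(t,220,250,255,290,14,'pics/m1.png');crop(s,150,190,200,220,15,'pics/m2.png');crop(s,100,100,280,240,4.4,'pics/m3.png')
crop(t,120,140,400,320,2.8,'pics/m4.png')
E
```

```text
t 18.62 p [0.4371 0.113  0.1917] xyaw -1.4311 zax [-4.0e-04 -1.5e-03 -1.0e+00] F [ 0.2  0.7 -1.5] gap 0.007
delta tool [-0.1394  0.0007  0.1065] twist -0.0081
```

View pics/m1.png

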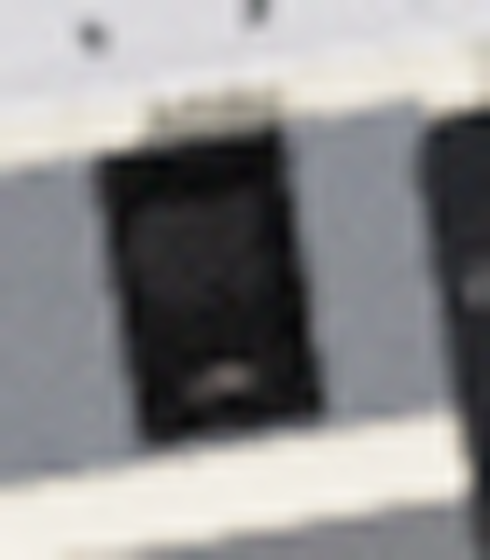

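View pics/m2.png

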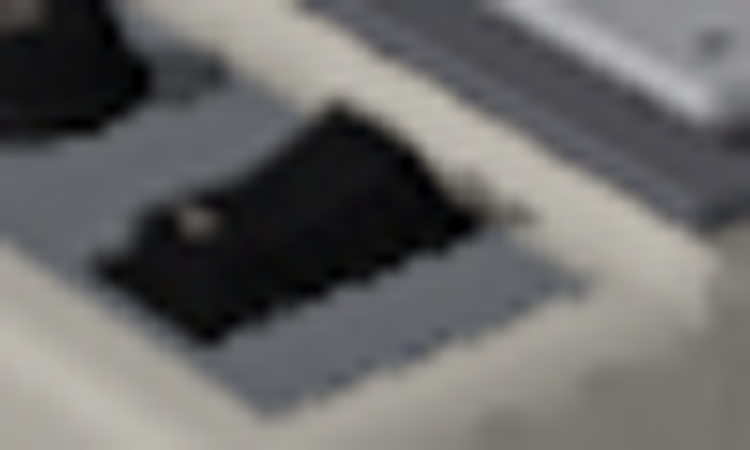

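View pics/m3.png

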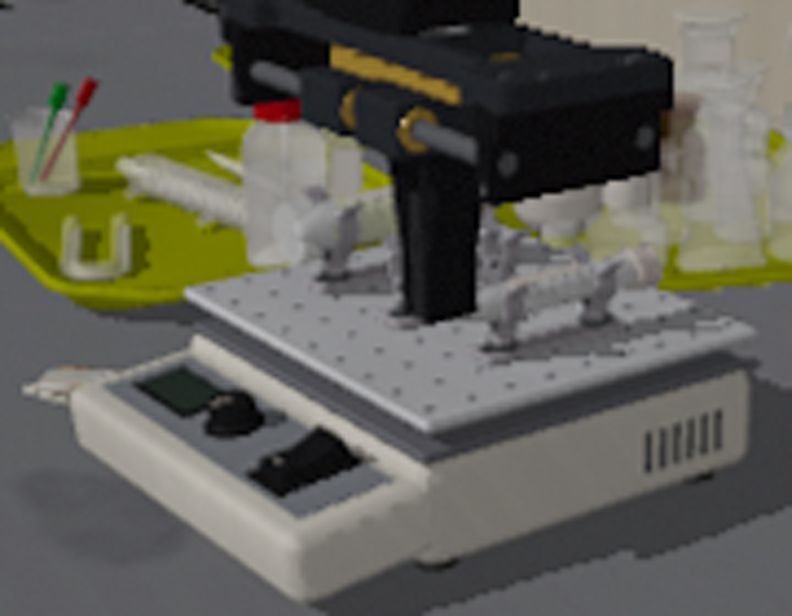

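View pics/m4.png

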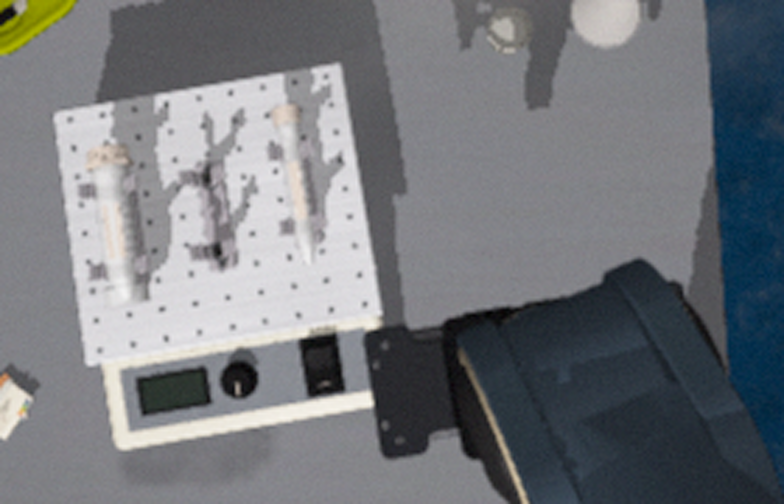

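Run:
```python
from h import *
from scipy.optimize import least_squares
t=pickle.load(open('pics/top1.pkl','rb'));s=pickle.load(open('pics/side1.pkl','rb'))
def tri(a,b):
    a=np.array(a)/14+[220,250]-.5;b=np.array(b)/15+[150,190]-.5
    o=least_squares(lambda p:np.r_[proj(t,p)-a,proj(s,p)-b],[.42,.27,.06]);return o.x.round(4),o.fun.round(2)
print('before',tri((220,370),(205,188)));print('after',tri((222,378),(200,222)))
```

```text
before (array([0.4183, 0.251 , 0.0627]), array([ 0.02, -0.05, -0.05, -0.  ]))
after (array([0.417 , 0.2509, 0.058 ]), array([ 0.07, -0.18, -0.18, -0.01]))
```

The mark on the near half dropped 4–5 mm, so the switch has moved. The sharp force rise could also come from the short lever arm of the fingertip's rear edge, so I'll press once more, 6 mm nearer the front edge, to be sure it is fully down.

```bash
python3 go.py .4111 .2499 .09 -1.423
```

```text
t 18.73 p [0.4368 0.1168 0.1919] xyaw -1.4247 zax [-1.e-04  2.e-04 -1.e+00] F [1.  1.3 1.1] gap 0.008
delta tool [-0.1354  0.0061  0.1019] twist -0.0017
```

arm_command --increments "-0.045 0.002 0 0 1; -0.045 0.002 0 0 1; -0.045 0.002 0 0 1; 0 0 0 0 1; 0 0 0.04 0 1; 0 0 0.04 0 1; 0 0 0.018 0 1; 0 0 0 0 1; 0 0 0 0 1"

```text
t: 19.85
ee_pos: [0.4116, 0.2498, 0.0947]
tcp_rot: [-0.001, 0.757, -0.653, 0.0]
wrist_force: [0.2, 0.1, -0.1]
finger_gap: 0.009
```

```bash
python3 go.py .4111 .2499 .082 -1.423
```

```text
t 19.85 p [0.4116 0.2498 0.0947] xyaw -1.4237 zax [ 1.1e-03  7.0e-04 -1.0e+00] F [ 0.2  0.1 -0.1] gap 0.009
delta tool [-0.0002  0.0005  0.0127] twist -0.0007
```

arm_command --increments "0 0 0.008 0 1; 0 0 0.003 0 1; 0 0 0 0 1; 0 0 0 0 1"

```text
t: 20.35
ee_pos: [0.4113, 0.2494, 0.0832]
tcp_rot: [-0.0, 0.757, -0.653, 0.0]
wrist_force: [0.2, -0.5, -0.1]
finger_gap: 0.006
```

arm_command --increments "0 0 0.0015 0 1; 0 0 0 0 1"

```text
t: 20.6
ee_pos: [0.4111, 0.2493, 0.0815]
tcp_rot: [0.0, 0.757, -0.653, 0.0]
wrist_force: [-0.3, -0.7, -0.3]
finger_gap: 0.006
```

arm_command --increments "0 0 0.0015 0 1; 0 0 0 0 1"

```text
t: 20.85
ee_pos: [0.4113, 0.2495, 0.0807]
tcp_rot: [-0.0, 0.757, -0.653, 0.0]
wrist_force: [-1.8, -0.2, 5.5]
finger_gap: 0.007
```

arm_command --increments "0 0 0.001 0 1; 0 0 0 0 1"

```text
t: 21.1
ee_pos: [0.4114, 0.2495, 0.0805]
tcp_rot: [-0.0, 0.757, -0.653, 0.0]
wrist_force: [-3.4, -2.0, 14.7]
finger_gap: 0.005
```

arm_command --increments "0 0 0.001 0 1; 0 0 0 0 1"

```text
t: 21.35
ee_pos: [0.4114, 0.2495, 0.0803]
tcp_rot: [-0.0, 0.757, -0.653, 0.0]
wrist_force: [-6.2, -2.2, 23.0]
finger_gap: 0.007
```

arm_command --increments "0 0 -0.005 0 1; 0 0 -0.03 0 1; 0 0 -0.04 0 1; 0 0 -0.05 0 1; 0.045 0 0 0 1; 0.045 0 0 0 1; 0.045 0 0 0 1; 0.045 0 0 0 1; 0.045 0 0 0 1; 0.045 0 0 0 1; 0 0 0 0 1; 0 0 0 0 1"

```text
t: 22.85
ee_pos: [0.4505, -0.0171, 0.2029]
tcp_rot: [-0.0, 0.757, -0.653, -0.0]
wrist_force: [-0.3, 0.9, -0.4]
finger_gap: 0.005
```

```bash
python3 go.py .417 .2508 .085 -1.423;python3 - <<'E'
from h import *
from bench import grab_frame
t=grab_frame('top');s=grab_frame('side')
crop(s,150,190,200,220,15,'pics/n2.png');crop(s,100,100,400,310,2.6,'pics/n3.png');crop(s,145,100,245,180,8,'pics/n4.png')
crop(t,120,120,400,320,2.8,'pics/n1.png')
g=T([.537,.397],.148)
print(proj(t,g((-.045,0,.118))),proj(t,g((.045,0,.118))))
E
```

```text
t 22.85 p [ 0.4505 -0.0171  0.2029] xyaw -1.4236 zax [-3.e-04  4.e-04 -1.e+00] F [-0.3  0.9 -0.4] gap 0.005
delta tool [-0.2699 -0.0062  0.118 ] twist -0.0006
[165.36244381 242.25839654] [159.60307957 199.60536924]
```

View pics/n1.png

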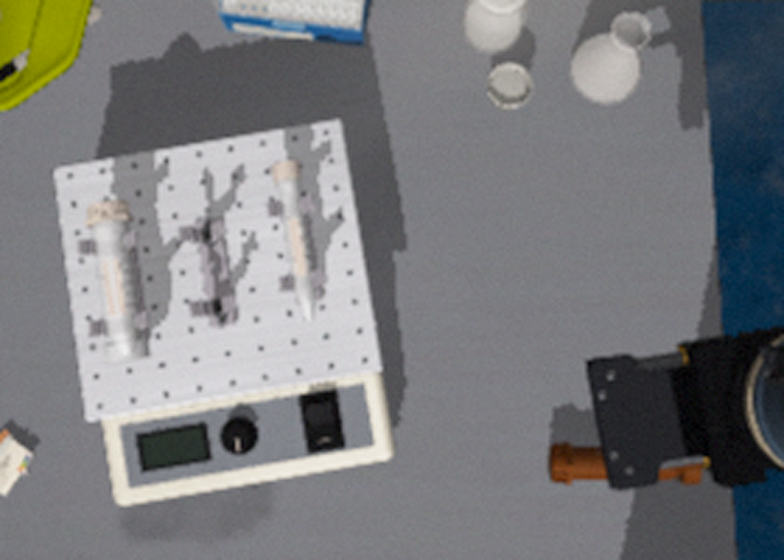

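View pics/n2.png

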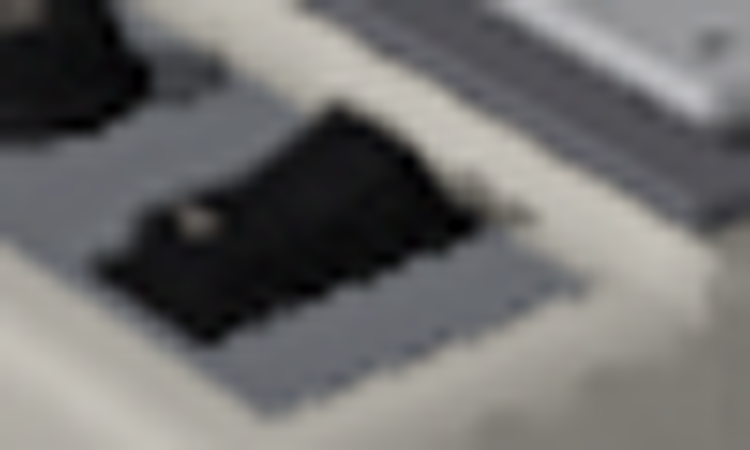

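View pics/n4.png

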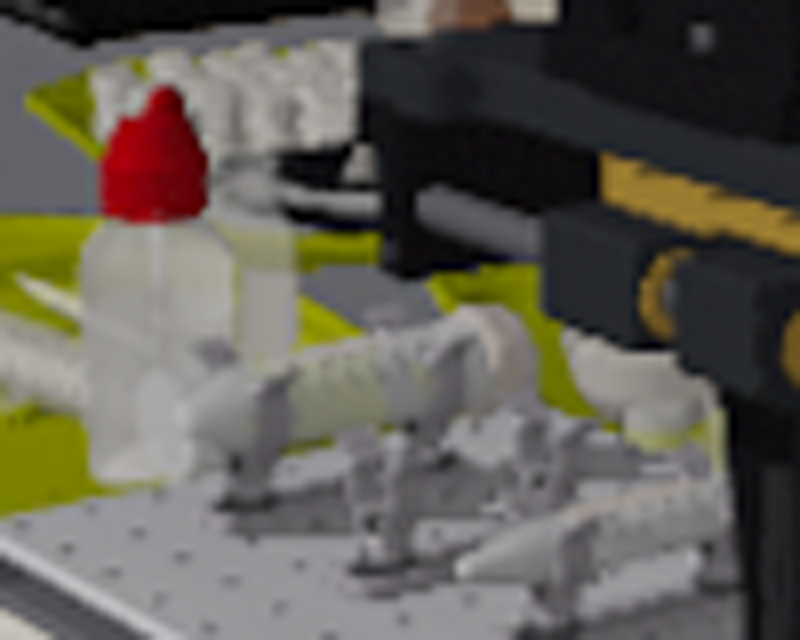

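View pics/n3.png

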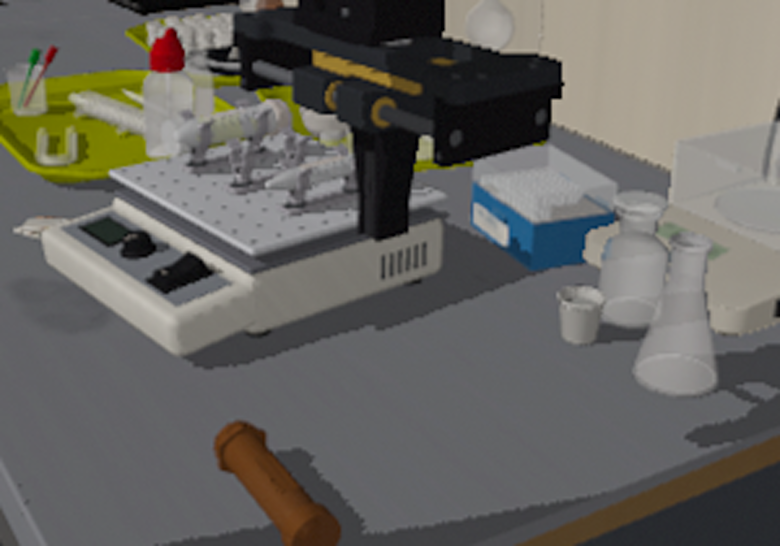

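```bash
python3 -c "
from bench import finish_job;print(finish_job())"
```

```text
the job is handed in; nothing more can be done
None
```

The sample tube is home in the large spring clip, and the shaker is switched on. I handed the job in at about 23 s with the arm clear of everything.

- **Loading the tube:** I gripped the barrel's middle, laid the tube on the jaw lips and pressed down in 1–2 mm steps. Resistance peaked at about 14.5 N, then fell to 1–2 N as it snapped in. Force then rose to about 5 N on the pads, with the gripper at the height that puts the tube on the seat point. I backed off, let go and lifted away.
- **Switching on:** I pressed the near half of the rocker with closed fingers until it met a hard stop at about 15 N. The force climbed sooner than I expected, so I pressed again 6 mm nearer its front edge. It stopped hard at the same height, at 23 N, which is well above the 2 to 4 N the switch needs. The paddle looked the same before and after that second press.

**Last checks:**
- **Tube:** the pictures show it inside both jaw pairs, along the clip.
- **Switch:** the near half is down and the far half raised. My measured drop was 4.7 mm, against about 4.1 mm expected, which is within what the cameras can resolve. The display stayed dark, so the paddle position is my only evidence that it is on.
- **Everything else:** the small tube, flask, bottle, cup and brown look-alike appear to be where they were.

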